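Refit the grating machine's disc stack

TASK

The grating machine is back from washing with its slanted drive shaft bare. Slide the ejector plate onto the shaft first, then the grating disc, both hub side up, and cap the shaft with the push-on knob, each one fully home on the one below. Let go of the finished stack and leave the jar and the two moulds where they are.

Things in the scene. Friction and masses are not known exactly. Their poses are not given: they have to be found in the camera images.
- shaft_foot (a point): Foot of the bare steel drive shaft: on its axis, on the boss (44 mm wide, 8 mm high) of the chamber floor, where the ejector plate's underside rests. z axis: out along the shaft, leaning 30 degrees from vertical towards the machine's front. Fully home, the centres of ejector plate, grating disc and knob lie 12, 36 and 64 mm up this axis; each rests on the hub of the one below.
- shaft_tip (a point): Free end of the shaft, 62 mm out from shaft_foot, same axes. The shaft is plain and round, 16 mm thick; its last 9 mm taper to 6 mm.
- machine: Grating machine, aluminium, fixed, front (-x) roughly towards the robot; origin on the table under the chamber. Its open round chamber on top slants 30 degrees to the front; inside 200 mm across, wall 32 mm above the chamber floor, open at the low front, where an outlet lip sticks out 50 mm. Highest rim about 0.23 m above the table. Nothing stands above it.
- ejector_center (a point): Ejector plate: white plastic, 160 mm across, 5 mm thick, four small upright vanes near the rim (60 to 78 mm from the axis, tops 18 mm above the underside), round hub 38 mm across, top 24 mm above the underside. 21 mm bore right through. About 0.16 kg. Lies flat on the table, hub up. The point: on its axis, 12 mm above the underside; z axis up out of the hub.
- grater_center (a point): Grating disc: steel, 160 mm across, 5 mm thick, small toothed holes all over, no vanes; round steel hub 38 mm across, top 24 mm above the underside. 21 mm bore right through. About 0.26 kg. Lies flat on the table, hub up (spare discs on edge in the white rack stay there). The point: on its axis, 12 mm above the underside; z axis up out of the hub.
- knob_center (a point): Push-on knob: black, round, fluted, 44 mm wide, 32 mm high, blind 21 mm bore 18 mm deep in its underside. About 0.07 kg. Stands on the table bore down, to one side of the machine. The point: on its axis, 16 mm above the underside; z axis up out of its top.
- ejector: The same ejector plate; origin at the centre of its underside.
- grater: The same grating disc; origin at the centre of its underside.
- knob: The same knob; origin at the centre of its underside.
- jar_center (a point): Bystander: small glass jar with a steel lid, 48 mm wide, 75 mm high; its centre.
- mould: Bystander: pink lolly mould 150 x 85 x 28 mm, left side; centre of its underside.
- mould2: Bystander: blue lolly mould 150 x 85 x 28 mm, right side; centre of its underside.
There are look-alikes about, which are no part of the job. There is more than one size of the grater; the job needs the smaller.

How it is judged:
By the outcome, as a careful person would: the job done as asked, in the order asked, and still so for the second after the job is handed in, with the robot touching nothing.
It also fails if it takes over 72 s, if anything falls off the work surface, if the arm or the gripper's body presses on something with over 40 N, if the wrist force passes 120 N, or if a joint passes its speed limit or range.

ROBOT

A 7-joint arm with a two-finger parallel gripper is mounted at the origin on the work surface. World frame = base frame: x ahead of the robot, y to its left, z up, the work surface at z = 0. Lengths are in m, angles in rad, forces in N, time in s.
With the tool pointing down it reaches from about 0.35 to 0.9 m from the base axis. Payload 8.1 kg.
Tool frame: the origin (TCP) lies at the very end of the fingers, on their centre line; the grasp point (between the pads) lies arm.hold_point_z behind it (arm.hold_point_z is the distance from the TCP to the grasp point, in m); z points along the fingers, y is the line along which they close (so a half turn about z gives the same grasp; the last joint's range is limited). The gripper opens to 92 mm and grips with 3 to 60 N. Pads are 19 mm wide; open, the fingers measure 130 mm over their backs; the gripper's body (75 mm by 190 mm) begins 47 mm behind the grasp point.
Start: joints at [1.208, 0.434, 0.025, 1.573, -0.012, 1.134, -0.075], TCP at [0.161, -0.604, 0.227] pointing down, gripper open.
Joint ranges: [-2.62, 2.62], [-0.44, 2.09], [-1.27, 1.32], [0.08, 2.57], [-1.32, 4.46], [0.12, 2], [-2.74, 2.74]. Speed limits (rad/s): [2.22, 2.22, 3.01, 3.01, 3.14, 3.14, 3.14].

INTERFACE

Orientations are given as a rotation vector (axis times angle).
In Python, from cell import arm, vision, job, cut_out gives the robot as it stands. The module is installed in compiled form; this text tells all that it offers.
- The arm moves only by the tool play_rows, never from a script. Its argument "increments" is text: rows parted by semicolons, each of 5 numbers parted by spaces: the shift along the tool's x, y, z in cm, then the turn about the tool's z in degrees, then the opening, from -1 (shut) to 1 (fully open), so that 0 is half open. A call has 1 to 5 rows; each row shifts and turns the commanded pose from where the row before left it, along the tool's axes as they then stand; what a row does not reach is not made up. A row lasts 1/12 s, in which the tool goes at most 41.7 mm and 7.16 degrees, less where a joint would pass 70% of its speed; a pose out of reach is approached as far as the arm can. A call is refused whole if a number of a shift passes 4.17 or a number of a turn 7.16, either way. A call with a gripper value outside its range is refused whole. The fingers move at their own pace and stop on an object; "grip_force" is the grip in N (left out, the last holds). Time passes only in rows, so rows that do not move let the fingers close. It gives the time, the measured TCP pose, the force, the opening and the grip force at its end, in the units of the state.
- arm.observe(): the state, without advancing time (a new reading comes with each control period).
- vision.get_image(name): name is "side" or "top"; returns a dict with "frame" (480x640x3 uint8, red, green, blue), "z_map" (480x640 float32, m along the optical axis (not along the pixel's ray), 0 where there is no reading), "mtx" (3x3 intrinsics, pixels), "cam_to_world" (4x4, takes a point from camera to world coordinates). Camera axes: x right, y up, looking along -z (the intrinsics and any distortion apply to the point x, -y, -z); pixel columns grow to the right and rows downward; lengths in m; the calibration is good to about 2 mm. A picture is of the moment at which its call begins.
- job.sign_off(): hands the job in; it is judged then, once.
Trained networks look in a picture, given as the dict that the camera call returned (one of the last four; its "shot" number tells which), for a name from the list of things; names that differ only in an ending like _2 or _b are one class to them, and where a whole thing is asked for, a point or a joint stands for the part that bears it (a point fixed in the world has none). Each returns a list of dicts, best first, with "confidence" (0 to 1); they miss things now and then, are a little off and sometimes report something else, mostly with a low value. They report only what shows in the picture. A call takes as long as a camera call. They do not tell look-alikes from the thing itself.
- cut_out(query, picture): "mask" (480x640 bool, what is visible of it) and "point" ([row, column] in pixels, amid what is visible of it).
The state is a dict: "clock": time; "joints": joint angles; "dq": joint speeds; "joint_efforts": joint torques, N m; "position": TCP position; "ee_rot": TCP orientation; "force": force on the tool from outside, world axes, zero at the start; "ft_torque": the same for the moment, N m; "width": opening from 0.0 (shut) to 1.0 (fully open); "gripper_force": force on a finger pad.
Only numpy, scipy, OpenCV 4.12 (cv2) and the standard library are available. Lean on these libraries where they do the work, as an engineer would, in place of code of your own. Each camera call takes 0.05 s, during which the arm holds its last target. There are 200 camera calls.

## Working session

There is one attempt and no reset: what is moved stays moved. The work goes in short steps, Python scripts to look and compute and a tool call to move; the robot and the scene stay as the last step left them, time stands still between calls to the robot, and variables do not carry over. Pictures are saved under pics/ and viewed, at most 10 in all, crops included, and the job is handed in when it is done.

Besides the shell and the picture viewer there is one more tool, called after "Request:" by a JSON object that holds its "fn" and its "kwargs", one argument or row to a line. play_rows: Moves the arm, as the interface text tells. Its arguments: {"type":"object","properties":{"increments":{"type":"string"},"grip_force":{"type":"number"}},"required":["increments"]}

```bash
mkdir -p pics; cat > h.py <<'E'
import numpy as np, cv2
from cell import arm, vision, job, cut_out
def world(p, rows, cols):
    z=p["z_map"][rows,cols].astype(float); K=p["mtx"]
    x=(cols-K[0,2])/K[0,0]*z; y=(rows-K[1,2])/K[1,1]*z
    P=np.stack([x,-y,-z,np.ones_like(z)]); return (p["cam_to_world"]@P)[:3].T[z>0]
def maskpts(p,m):
    r,c=np.nonzero(m); return world(p,r,c)
def save(p,n): cv2.imwrite("pics/"+n,p["frame"][:,:,::-1])
E
python3 - <<'E'
from h import *
s=arm.observe(); print(s, getattr(arm,'hold_point_z',None))
for n in("top","side"):
    p=vision.get_image(n); save(p,n+"0.png"); print(n,p["mtx"].round(1).tolist(),p["cam_to_world"].round(3).tolist())
    for q in("shaft_foot","shaft_tip","machine","ejector_center","grater_center","knob_center","jar_center","mould","mould2","ejector","grater","knob"):
        for d in cut_out(q,p)[:4]:
            P=maskpts(p,d["mask"]); r,c=map(int,d["point"])
            print(q,round(d["confidence"],2),(r,c),d["mask"].sum(),world(p,np.array([r]),np.array([c])).round(3).tolist(), P.min(0).round(3) if len(P) else '',P.max(0).round(3) if len(P) else '')
E
```

```text
{'clock': 0.0, 'joints': array([ 1.20843061,  0.43520574,  0.02500782,  1.57411699, -0.01162247,
        1.13398072, -0.07513652]), 'dq': array([-0.00095349, -0.000179  ,  0.00108893, -0.0009404 ,  0.00024018,
        0.00023752,  0.00127594]), 'joint_efforts': array([-7.84648455e-04, -6.67851305e+01,  9.84350592e-01, -3.14467835e+01,
       -6.05645031e-02,  4.30360821e-02,  1.94606578e-04]), 'position': array([ 0.160333  , -0.60355086,  0.22594839]), 'ee_rot': array([-3.11364550e+00, -4.06464872e-01,  5.29178736e-04]), 'force': array([-0.1407515 , -0.59276446,  0.03428877]), 'ft_torque': array([ 0.03071034, -0.02106358, -0.01420356]), 'gripper_force': 0.0, 'width': 0.9977927159596797} 0.0188
top [[448.2, 0.0, 319.0], [0.0, 448.2, 230.9], [0.0, 0.0, 1.0]] [[0.022, 0.997, -0.08, 0.329], [-1.0, 0.021, -0.013, 0.003], [-0.011, 0.081, 0.997, 1.242], [0.0, 0.0, 0.0, 1.0]]
shaft_foot 0.67 (140, 346) 6646 [[0.634, -0.044, 0.189]] [ 0.516 -0.175 -0.006] [0.756 0.084 0.231]
shaft_foot 0.39 (223, 222) 2494 [[0.446, 0.289, 0.004]] [ 0.368  0.207 -0.008] [0.526 0.366 0.029]
shaft_tip 0.61 (137,
[... 3076 characters left out ...]
-0.001] [ 0.46  -0.436  0.034]
mould2 0.84 (433, 250) 3618 [[0.433, 0.512, 0.013]] [ 0.375  0.432 -0.003] [0.515 0.587 0.036]
mould2 0.68 (199, 344) 604 [[0.407, -0.511, 0.026]] [ 0.357 -0.599 -0.001] [ 0.46  -0.436  0.034]
ejector 0.66 (355, 275) 2830 [[0.44, 0.305, 0.019]] [ 0.363  0.195 -0.005] [0.521 0.368 0.029]
ejector 0.64 (219, 235) 3449 [[0.643, -0.038, 0.162]] [ 0.507 -0.534 -0.002] [0.81  0.089 0.231]
grater 0.95 (232, 329) 995 [[0.424, -0.299, 0.005]] [ 0.346 -0.418 -0.003] [ 0.505 -0.232  0.029]
grater 0.7 (237, 406) 1871 [[0.176, -0.298, 0.018]] [ 0.059 -0.429 -0.002] [ 0.273 -0.199  0.038]
knob 0.58 (339, 203) 366 [[0.611, 0.301, 0.031]] [0.6   0.242 0.   ] [0.661 0.316 0.036]
```

View pics/top0.png

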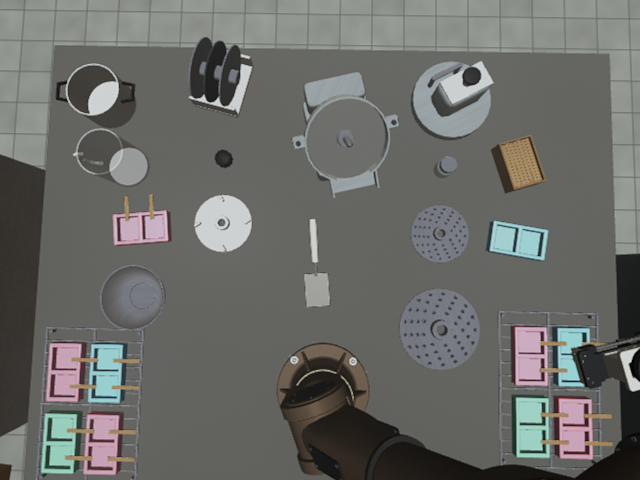

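View pics/side0.png

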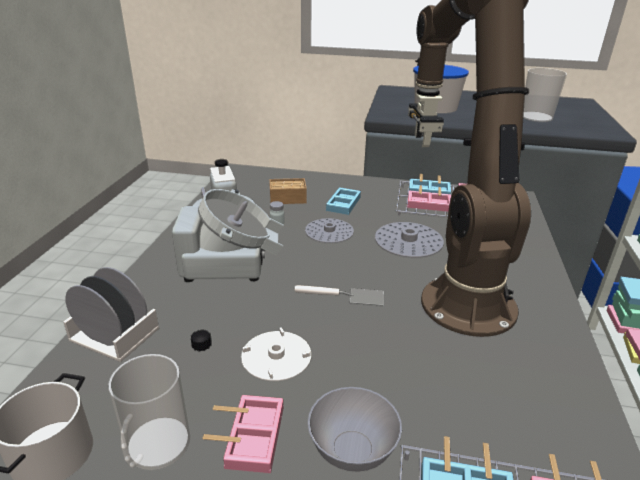

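The scene is clear: ejector at top-image (222,223), small grater at (440,233) with the bigger one at (440,328), knob at (224,157), shaft at (347,138), front lip pointing towards (357,182). Now the exact centres and the shaft axis.

```bash
cat > m.py <<'E'
from h import *
def hub(n,q,near,lo,hi,rad):
    p=vision.get_image(n); m=np.ones((480,640),bool)
    P=maskpts(p,m); k=(np.hypot(*(P[:,:2]-near).T)<rad)&(P[:,2]>lo)&(P[:,2]<hi); P=P[k]
    (c,r)=cv2.minEnclosingCircle(P[:,:2].astype(np.float32)); print(n,q,'enc',np.round(c,4),round(r,4),'med z',np.median(P[:,2]).round(4),len(P))
    return P
if __name__=="__main__":
  for n in("top","side"):
    for q,near,lo,hi,rad in(("ej",(.446,.287),.02,.035,.04),("ejplate",(.446,.287),.002,.035,.1),("gr",(.43,-.305),.02,.035,.04),("grplate",(.43,-.305),.003,.035,.1),("knob",(.622,.287),.025,.045,.035)): hub(n,q,np.array(near),lo,hi,rad)
    p=vision.get_image(n); P=maskpts(p,np.ones((480,640),bool))
    k=(np.hypot(P[:,0]-.64,P[:,1]+.045)<.125)&(P[:,2]>.07); P=P[k]
    # chamber floor plane: RANSAC near 30 deg tilt
    rng=np.random.default_rng(0);best=0
    for _ in range(3000):
        a=P[rng.choice(len(P),3,False)]; nn=np.cross(a[1]-a[0],a[2]-a[0]); L=np.linalg.norm(nn)
        if L<1e-4: continue
        nn/=L; nn*=np.sign(nn[2])
        if abs(nn[2]-.866)>.05: continue
        d=(P-a[0])@nn; c=(abs(d)<.003).sum()
        if c>best: best=c;B=(nn,a[0])
    nn,a=B; I=P[abs((P-a)@nn)<.004]; c0=I.mean(0); nn=np.linalg.svd(I-c0)[2][2]; nn*=np.sign(nn[2])
    print(n,'floor n',nn.round(3),'tilt',np.degrees(np.arccos(nn[2])).round(1),'c0',c0.round(4),best,len(P))
    d=(P-c0)@nn; 
    S=P[(d>.02)]; rim=S
    # project to plane, fit shaft: points near center high
    Q=S-np.outer((S-c0)@nn,nn)-c0; k=np.linalg.norm(Q,axis=1)<.055; print('shaft pts',k.sum(),'dmax',d[d>.02][k].max().round(4))
    for lo,hi in((.02,.04),(.04,.058),(.058,.08)):
        kk=k&(d[d>.02]>lo)&(d[d>.02]<hi)
        if kk.sum()>2: print(lo,(S[kk]).mean(0).round(4),'base',(c0+Q[kk].mean(0)).round(4),'ext',np.ptp(Q[kk],axis=0).round(3),kk.sum())
    e=Q[~k]; dd=d[d>.02][~k]; kk=(dd>.025)&(dd<.04); (c,r)=cv2.minEnclosingCircle(np.c_[e[kk]@np.cross([0,1,0],nn)/np.linalg.norm(np.cross([0,1,0],nn)),e[kk,1]].astype(np.float32)); print('rim',np.round(c,4),round(r,4))
E
python3 m.py
```

```text
top ej enc [0.4467 0.2854] 0.0188 med z 0.0225 98
top ejplate enc [0.4463 0.2873] 0.0999 med z 0.0046 2173
top gr enc [ 0.4305 -0.314 ] 0.0196 med z 0.0232 94
top grplate enc [ 0.4307 -0.3055] 0.0992 med z 0.0051 1649
top knob enc [0.6267 0.288 ] 0.0224 med z 0.0299 189
top floor n [-0.494 -0.121  0.861] tilt 30.6 c0 [ 0.6428 -0.0479  0.1427] 4361 6823
shaft pts 64 dmax 0.0728
0.02 [ 0.6425 -0.0444  0.1765] base [ 0.6567 -0.0409  0.1517] ext [0.008 0.013 0.004] 11
0.04 [ 0.6318 -0.0459  0.1941] base [ 0.6562 -0.0399  0.1515] ext [0.012 0.012 0.007] 18
0.058 [ 0.6214 -0.0513  0.2059] base [ 0.6537 -0.0434  0.1496] ext [0.012 0.013 0.007] 35
rim [0.0005 0.0032] 0.128
side ej enc [0.4429 0.2857] 0.0209 med z 0.0245 138
side ejplate enc [0.446  0.2868] 0.0999 med z 0.006 3094
side gr enc [ 0.427 -0.315] 0.0217 med z 0.0247 51
side grplate enc [ 0.4299 -0.3049] 0.0999 med z 0.0066 983
side knob enc [0.6232 0.2894] 0.0242 med z 0.0312 223
side floor n [-0.493 -0.12   0.862] tilt 30.5 c0 [ 0.6402 -0.0619  0.1442] 1292 4979
shaft pts 100 dmax 0.071
0.02 [ 0.6334 -0.0426  0.1774] base [ 0.648  -0.039   0.1518] ext [0.013 0.013 0.008] 39
0.04 [ 0.6237 -0.0456  0.1936] base [ 0.6477 -0.0398  0.1516] ext [0.013 0.018 0.008] 37
0.058 [ 0.6177 -0.0484  0.2073] base [ 0.6491 -0.0407  0.1522] ext [0.012 0.013 0.006] 24
rim [0.0006 0.0166] 0.1273
```

Request:
{"fn": "play_rows", "kwargs": {
  "increments": "3.2 -2.5 0 0 0.3;3.2 -2.5 0 0 0.3;3.2 -2.5 0 0 0.3;3.2 -2.5 0 0 0.3;3.2 -2.5 0 0 0.3"
}}

```text
clock: 2.32
position: [0.2839, -0.4406, 0.2269]
ee_rot: [3.115, 0.406, 0.0]
force: [0.6, -0.8, 0.1]
width: 0.691
gripper_force: 0.0
```

Request:
{"fn": "play_rows", "kwargs": {
  "increments": "3.2 -2.5 0 0 0.3;3.2 -2.5 0 0 0.3;3.2 -2.5 0 0 0.3;3.2 -2.5 0 0 0.3;3.2 -2.5 0 0 0.3"
}}

```text
clock: 2.73
position: [0.4065, -0.2786, 0.2271]
ee_rot: [3.115, 0.406, 0.001]
force: [1.7, -1.0, 0.6]
width: 0.651
gripper_force: 0.0
```

Request:
{"fn": "play_rows", "kwargs": {
  "increments": "1.3 -3.8 0 0 0.3;1.3 -3.8 0 0 0.3;1.3 -3.8 0 0 0.3;1.3 -3.8 0 0 0.3;1.3 -3.8 0 0 0.3"
}}

```text
clock: 3.15
position: [0.4194, -0.0781, 0.227]
ee_rot: [3.115, 0.406, 0.001]
force: [0.4, -0.1, -0.1]
width: 0.649
gripper_force: 0.0
```

Request:
{"fn": "play_rows", "kwargs": {
  "increments": "1.3 -3.8 0 0 0.3;1.3 -3.8 0 0 0.3;1.3 -3.8 0 0 0.3;1.3 -3.8 0 0 0.3;1.3 -3.8 1 0 0.3"
}}

```text
clock: 3.57
position: [0.4345, 0.1227, 0.2184]
ee_rot: [-3.115, -0.406, -0.006]
force: [1.7, -0.4, -0.0]
width: 0.648
gripper_force: 0.0
```

Request:
{"fn": "play_rows", "kwargs": {
  "increments": "1.3 -3.87 0 0 0.3;1.3 -3.87 0 0 0.3;1.3 -3.87 0 0 0.3;1.3 -3.87 2 0 0.3;0 0 4 0 0.3"
}}

```text
clock: 3.98
position: [0.4454, 0.2912, 0.1623]
ee_rot: [-3.104, -0.417, -0.015]
force: [0.9, 0.9, -1.3]
width: 0.646
gripper_force: 0.0
```

Request:
{"fn": "play_rows", "kwargs": {
  "increments": "0 0 4 0 0.3;0 0 2 0 0.3;0 0 0 0 0.3"
}}

```text
clock: 4.23
position: [0.4414, 0.2781, 0.0941]
ee_rot: [3.111, 0.407, -0.011]
force: [-0.7, -0.3, 0.9]
width: 0.649
gripper_force: 0.0
```

```bash
python3 - <<'E'
from h import *
for n in("side","top"):
    p=vision.get_image(n); save(p,n+"1.png")
    P=np.array(arm.observe()["position"]); print(P.round(4))
    for X in (P,np.array([.445,.2855,.024])):
        q=np.linalg.inv(p["cam_to_world"])@np.r_[X,1]; K=p["mtx"]; print(n,K[0,0]*q[0]/-q[2]+K[0,2],K[1,1]*q[1]/q[2]+K[1,2])
c=cv2.imread("pics/side1.png")[290:410,200:360]; cv2.imwrite("pics/s1c.png",cv2.resize(c,None,fx=5,fy=5,interpolation=cv2.INTER_CUBIC))
E
```

```text
[0.4427 0.2791 0.0967]
side 276.2000570518986 320.59416631760485
side 275.2720414100019 347.2655535809607
[0.4439 0.28   0.0986]
top 217.06982984670802 220.1105551727845
top 221.56463667523826 222.509208075873
```

View pics/s1c.png

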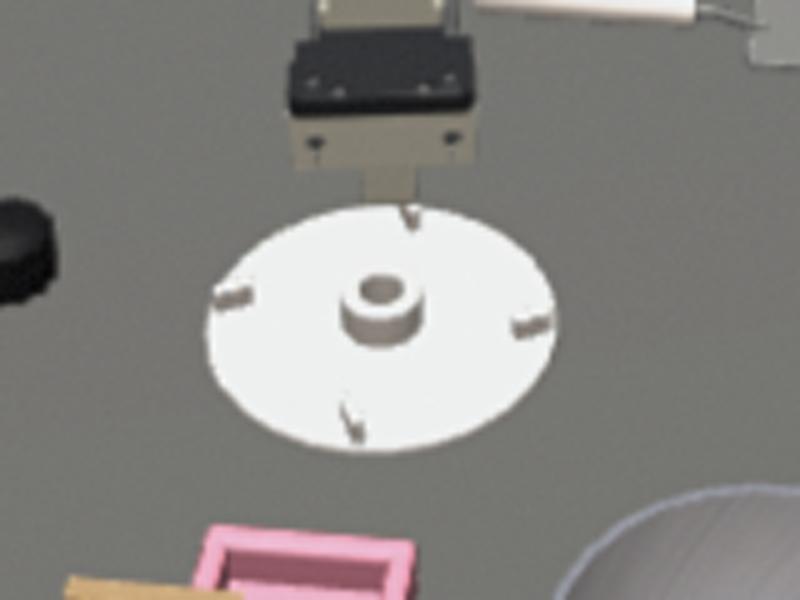

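The hub top shows at crop (382,291), within about a pixel of the measured centre. The vanes stay outside the half-open fingers, so I lower and grasp.

Request:
{"fn": "play_rows", "kwargs": {
  "increments": "0.2 -0.6 3 0 0.3;0 0 3 0 0.3;0 0 1.6 0 0.3;0 0 0.9 0 0.3;0 0 0 0 0.3"
}}

```text
clock: 4.75
position: [0.4448, 0.2863, 0.0136]
ee_rot: [3.115, 0.406, 0.001]
force: [-0.5, -0.5, 0.5]
width: 0.652
gripper_force: 0.0
```

Request:
{"fn": "play_rows", "kwargs": {
  "increments": "0 0 0 0 0.3;0 0 0 0 -0.5;0 0 0 0 -0.5;0 0 0 0 -0.5;0 0 0 0 -0.5",
  "grip_force": 15
}}

```text
clock: 5.17
position: [0.4448, 0.2866, 0.0142]
ee_rot: [-3.115, -0.406, -0.002]
force: [0.7, 0.7, 3.8]
width: 0.409
gripper_force: 10.0
```

Request:
{"fn": "play_rows", "kwargs": {
  "increments": "0 0 -1.5 0 -0.5;0 0 -4 0 -0.5;0 0 -4 0 -0.5;0 0 -4 0 -0.5;0 0 -4 0 -0.5"
}}

```text
clock: 5.58
position: [0.4437, 0.286, 0.1903]
ee_rot: [3.115, 0.407, -0.001]
force: [1.5, 0.2, -2.0]
width: 0.408
gripper_force: 15.0
```

Request:
{"fn": "play_rows", "kwargs": {
  "increments": "0.5 2 -3 0 -0.5;0.5 2.5 -3 0 -0.5;0.7 3.5 -1.5 0 -0.5;0.8 3.5 -0.8 0 -0.5;0.8 3.5 -0.4 0 -0.5"
}}

```text
clock: 6.0
position: [0.5156, 0.1486, 0.2775]
ee_rot: [-3.115, -0.408, -0.005]
force: [1.7, 0.6, -2.2]
width: 0.402
gripper_force: 15.0
```

Request:
{"fn": "play_rows", "kwargs": {
  "increments": "0.8 3.7 0 0 -0.5;0.8 3.7 0 0 -0.5;0.8 3.7 0 0 -0.5;0.8 3.7 0 0 -0.5;0.8 3.5 0 0 -0.5"
}}

```text
clock: 6.42
position: [0.6006, -0.0192, 0.2755]
ee_rot: [3.115, 0.406, -0.001]
force: [1.0, -0.2, -1.9]
width: 0.406
gripper_force: 15.0
```

Request:
{"fn": "play_rows", "kwargs": {
  "increments": "0.5 2.5 0 0 -0.5;0 1 0 0 -0.5;0 0 0 0 -0.5;0 0 0 0 -0.5"
}}

```text
clock: 6.75
position: [0.6137, -0.0488, 0.2751]
ee_rot: [-3.114, -0.406, 0.001]
force: [-0.0, 0.3, -1.3]
width: 0.406
gripper_force: 15.0
```

```bash
python3 - <<'E'
from h import *
p=vision.get_image("side"); save(p,"side2.png"); print(arm.observe()["position"].round(4),arm.observe()["width"])
c=cv2.imread("pics/side2.png")[120:270,140:340]; cv2.imwrite("pics/s2c.png",cv2.resize(c,None,fx=4,fy=4,interpolation=cv2.INTER_CUBIC))
E
```

```text
[ 0.6136 -0.0475  0.2754] 0.40628772031920735
```

View pics/s2c.png

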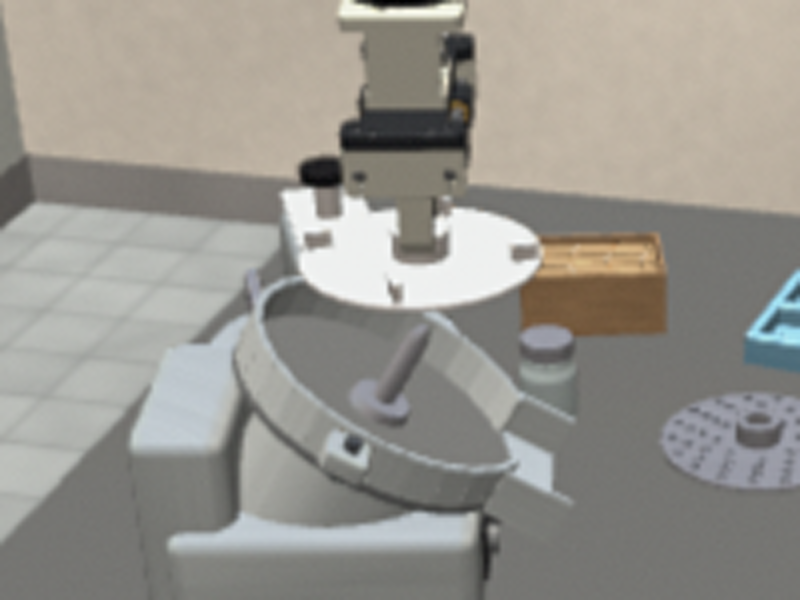

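```bash
python3 - <<'E'
from h import *
p=vision.get_image("side"); K=p["mtx"];T=p["cam_to_world"]
for u,v,z in((246.2,202.7,.211),(246.2,202.7,.208),(235,220.5,.1575)):
    d=T[:3,:3]@np.array([(u-K[0,2])/K[0,0],-(v-K[1,2])/K[1,1],-1]); o=T[:3,3]; print((o+d*(z-o[2])/d[2]).round(4))
P=maskpts(p,np.ones((480,640),bool)); n=np.array([-.486,-.119,.866]); 
k=(np.hypot(P[:,0]-.62,P[:,1]+.05)<.03)&(P[:,2]>.17)&(P[:,2]<.225); Q=P[k]; f=np.array([.652,-.041,.151]); d=(Q-f)@n
for a in(.04,.05,.06,.064,.068): 
    m=(d>a)&(d<a+.006); print(a,Q[m].mean(0).round(4) if m.any() else '',(Q[m]-np.outer(d[m],n)).mean(0).round(4) if m.any() else '',m.sum())
E
```

```text
[ 0.6108 -0.0459  0.211 ]
[ 0.6129 -0.0517  0.208 ]
[ 0.643  -0.0373  0.1575]
0.04 [ 0.6285 -0.045   0.187 ] [ 0.6494 -0.0398  0.1497] 12
0.05 [ 0.6231 -0.0439  0.196 ] [ 0.649  -0.0375  0.1498] 12
0.06 [ 0.6187 -0.0473  0.2047] [ 0.6495 -0.0398  0.1497] 10
0.064 [ 0.6167 -0.0487  0.2075] [ 0.6493 -0.0408  0.1495] 14
0.068 [ 0.6163 -0.0501  0.2105] [ 0.6503 -0.0418  0.1499] 8
```

Request:
{"fn": "play_rows", "kwargs": {
  "increments": "0 0.15 2 0 -0.5;0 0 2 0 -0.5;0 0 0.8 0 -0.5;0 0 0 0 -0.5;0 0 0 0 -0.5",
  "grip_force": 8
}}

```text
clock: 7.27
position: [0.6144, -0.0497, 0.2278]
ee_rot: [-3.114, -0.409, 0.001]
force: [0.2, -0.1, -1.0]
width: 0.409
gripper_force: 8.0
```

Request:
{"fn": "play_rows", "kwargs": {
  "increments": "0.3 0 0.6 0 -0.5;0.3 0 0.6 0 -0.5;0 0 0 0 -0.5"
}}

```text
clock: 7.52
position: [0.6207, -0.0489, 0.2147]
ee_rot: [-3.115, -0.407, 0.0]
force: [-0.2, -0.1, -1.6]
width: 0.411
gripper_force: 8.0
```

Request:
{"fn": "play_rows", "kwargs": {
  "increments": "0.3 0 0.5 0 -0.5;0.3 0 0.5 0 -0.5;0 0 0 0 -0.5"
}}

```text
clock: 7.77
position: [0.6264, -0.0477, 0.2051]
ee_rot: [3.115, 0.407, -0.001]
force: [-0.6, -1.1, 1.2]
width: 0.41
gripper_force: 8.0
```

Request:
{"fn": "play_rows", "kwargs": {
  "increments": "0.3 0 0.5 0 -0.5;0.3 0 0.5 0 -0.5;0 0 0 0 -0.5"
}}

```text
clock: 8.02
position: [0.6318, -0.0468, 0.1964]
ee_rot: [3.114, 0.406, -0.001]
force: [-7.0, -1.8, 10.2]
width: 0.403
gripper_force: 17.4
```

```bash
python3 - <<'E'
from h import *
p=vision.get_image("side"); save(p,"side3.png"); s=arm.observe();print(s["position"].round(4),s["width"],s["force"])
c=cv2.imread("pics/side3.png")[120:270,140:340]; cv2.imwrite("pics/s3c.png",cv2.resize(c,None,fx=4,fy=4,interpolation=cv2.INTER_CUBIC))
E
```

```text
[ 0.6317 -0.0468  0.1963] 0.3989920093183194 [-6.09546652 -1.95663167  9.53607769]
```

View pics/s3c.png

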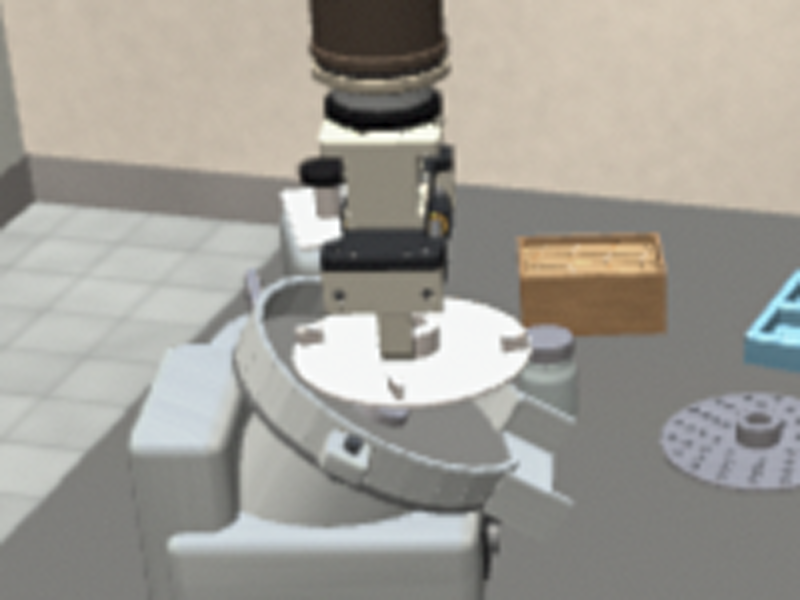

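The plate is threaded on the tip and starting to tilt, with the hub slipping forward in the pads. I'll release so it can slide down the shaft.

Request:
{"fn": "play_rows", "kwargs": {
  "increments": "0 0 0 0 0.3;0 0 0 0 0.3;0 0 0 0 0.3;0 0 0 0 0.3;0 0 0 0 0.3"
}}

```text
clock: 8.48
position: [0.6333, -0.0459, 0.1966]
ee_rot: [3.115, 0.407, 0.005]
force: [0.2, 0.8, 5.5]
width: 0.639
gripper_force: 3.1
```

Request:
{"fn": "play_rows", "kwargs": {
  "increments": "0 0 -2 0 0.3;0 0 -4 0 0.3;0 0 -3 0 0.3;0 0 0 0 0.3"
}}

```text
clock: 8.82
position: [0.6353, -0.0455, 0.2925]
ee_rot: [3.114, 0.407, 0.017]
force: [-0.5, 0.3, 0.1]
width: 0.651
gripper_force: 0.0
```

```bash
cat > look.py <<'E'
import sys
from h import *
n,name,r0,r1,c0,c1=sys.argv[1],sys.argv[2],*map(int,sys.argv[3:7])
p=vision.get_image(n); s=arm.observe();print(s["clock"],s["position"].round(4),s["width"],s["force"].round(1))
c=p["frame"][r0:r1,c0:c1,::-1]; cv2.imwrite("pics/"+name,cv2.resize(c,None,fx=4,fy=4,interpolation=cv2.INTER_CUBIC))
# disc plane: points above floor plane
P=maskpts(p,np.ones((480,640),bool)); N=np.array([-.486,-.119,.866]); f=np.array([.650,-.041,.150]); d=(P-f)@N; Q=P-f-np.outer(d,N); R=np.linalg.norm(Q,axis=1)
for a,b in((0,.019),(.025,.055),(.06,.075)):
    k=(R>a)&(R<b)&(d>-.01)&(d<.12); D=d[k]; 
    if len(D): print('R',a,b,'d pct5/50/95',np.percentile(D,[5,50,95]).round(4),k.sum())
k=(R>.022)&(R<.056)&(d>.003)&(d<.1)
if k.sum()>50:
    m=np.median(d[k]); X=P[k][abs(d[k]-m)<.02]; c=X.mean(0); v=np.linalg.svd(X-c)[2][2]; v*=np.sign(v[2]); print('plate normal',v.round(3),'angle to axis',np.degrees(np.arccos(v@N/np.linalg.norm(N))).round(1),'c',c.round(4))
E
python3 look.py side s4c.png 120 270 140 340
```

```text
8.8667 [ 0.6343 -0.0458  0.2894] 0.6505148486803181 [ 0.2 -0.  -0.2]
R 0 0.019 d pct5/50/95 [0.0152 0.0333 0.0667] 207
R 0.025 0.055 d pct5/50/95 [0.0128 0.0153 0.0176] 378
R 0.06 0.075 d pct5/50/95 [0.0131 0.0159 0.0277] 330
plate normal [-0.483 -0.12   0.867] angle to axis 0.2 c [ 0.6432 -0.0364  0.1645]
```

View pics/s4c.png

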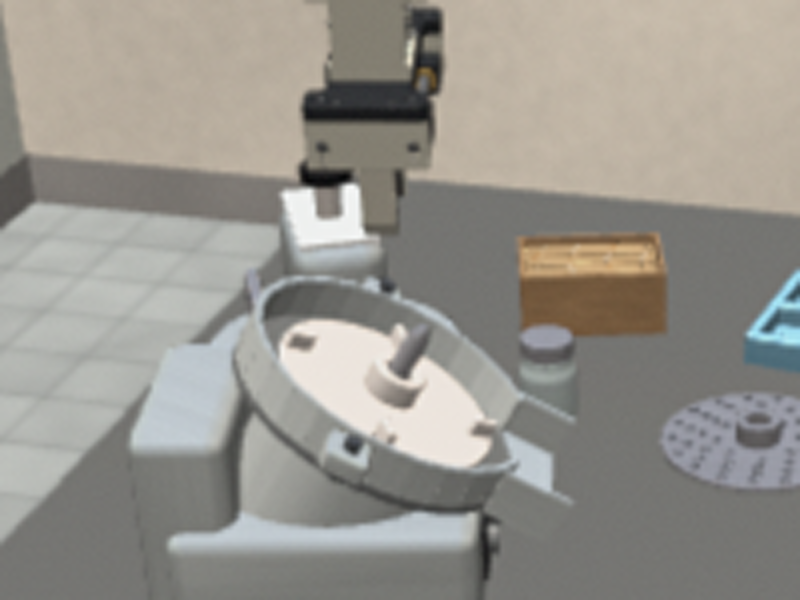

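The ejector plate is fully seated: its normal is 0.2° off the shaft and the height agrees. Next the small grater.

Request:
{"fn": "play_rows", "kwargs": {
  "increments": "-3 2.3 0 0 0.3;-3 2.3 0 0 0.3;-3 2.3 0 0 0.3;-3 2.3 0 0 0.3;-3 2.3 1 0 0.3"
}}

```text
clock: 9.28
position: [0.5161, -0.1972, 0.276]
ee_rot: [3.114, 0.407, 0.003]
force: [1.1, -1.0, 0.2]
width: 0.654
gripper_force: 0.0
```

Request:
{"fn": "play_rows", "kwargs": {
  "increments": "-3 2.3 1.5 0 0.3;-3 2.3 1.5 0 0.3;-3 2.3 1.5 0 0.3;-2.8 2.2 2 0 0.3;0 0 4 0 0.3"
}}

```text
clock: 9.7
position: [0.4221, -0.3225, 0.1717]
ee_rot: [3.11, 0.39, 0.002]
force: [1.6, -1.7, -1.3]
width: 0.649
gripper_force: 0.0
```

Request:
{"fn": "play_rows", "kwargs": {
  "increments": "0 0 4 0 0.3;0 0 3.5 0 0.3;0 0 2 0 0.3;0 0 0 0 0.3;0 0 0 0 0.3"
}}

```text
clock: 10.12
position: [0.4252, -0.3135, 0.0744]
ee_rot: [-3.113, -0.407, 0.003]
force: [0.6, -0.5, 1.0]
width: 0.652
gripper_force: 0.0
```

```bash
python3 - <<'E'
from h import *
from m import hub
p=vision.get_image("side"); print(arm.observe()["position"].round(4))
save(p,"side5.png"); X=np.array([.4285,-.3135,.024]); q=np.linalg.inv(p["cam_to_world"])@np.r_[X,1]; K=p["mtx"]; print(K[0,0]*q[0]/-q[2]+K[0,2],K[1,1]*q[1]/q[2]+K[1,2])
c=p["frame"][190:260,290:370,::-1]; cv2.imwrite("pics/s5c.png",cv2.resize(c,None,fx=8,fy=8,interpolation=cv2.INTER_CUBIC))
E
```

```text
[ 0.4263 -0.3141  0.0758]
328.57480985106054 224.5447868932177
```

View pics/s5c.png

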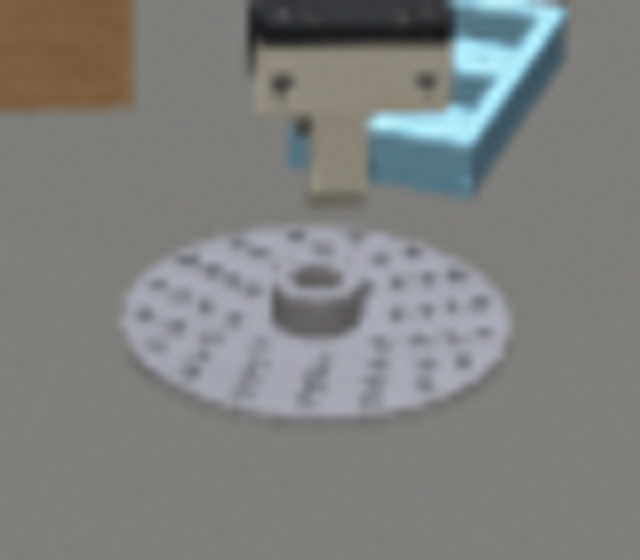

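Request:
{"fn": "play_rows", "kwargs": {
  "increments": "0.35 0.1 3 0 0.3;0 0 2 0 0.3;0 0 1 0 0.3;0 0 0.2 0 0.3;0 0 0 0 0.3"
}}

```text
clock: 10.58
position: [0.43, -0.3144, 0.0142]
ee_rot: [3.115, 0.407, 0.001]
force: [0.3, 0.4, 0.7]
width: 0.651
gripper_force: 0.0
```

Request:
{"fn": "play_rows", "kwargs": {
  "increments": "0 0 0 0 -0.5;0 0 0 0 -0.5;0 0 0 0 -0.5;0 0 0 0 -0.5",
  "grip_force": 15
}}

```text
clock: 10.92
position: [0.4299, -0.3144, 0.0142]
ee_rot: [3.114, 0.406, 0.001]
force: [0.2, 0.9, 0.6]
width: 0.413
gripper_force: 0.8
```

Request:
{"fn": "play_rows", "kwargs": {
  "increments": "0 0 -1.5 0 -0.5;0 0 -4 0 -0.5;0 0 -4 0 -0.5;0 0 -4 0 -0.5;0 0 -4 0 -0.5"
}}

```text
clock: 11.33
position: [0.4289, -0.3137, 0.1903]
ee_rot: [-3.115, -0.407, 0.001]
force: [-0.3, -1.2, -3.7]
width: 0.39
gripper_force: 15.0
```

Request:
{"fn": "play_rows", "kwargs": {
  "increments": "2.5 -2.1 -2.5 0 -0.5;2.5 -2.1 -2.5 0 -0.5;2.7 -2.3 -2 0 -0.5;2.9 -2.5 -1.5 0 -0.5;2.9 -2.5 0 0 -0.5"
}}

```text
clock: 11.75
position: [0.5323, -0.1673, 0.2772]
ee_rot: [3.113, 0.405, 0.008]
force: [2.3, 0.5, -2.9]
width: 0.391
gripper_force: 15.0
```

Request:
{"fn": "play_rows", "kwargs": {
  "increments": "2.9 -2.5 0 0 -0.5;2.9 -2.5 0 0 -0.5;2.9 -2.4 0 0 -0.5;2.4 -2 0 0 -0.5;0 0 0 0 -0.5"
}}

```text
clock: 12.17
position: [0.6157, -0.0407, 0.273]
ee_rot: [-3.108, -0.42, -0.002]
force: [-0.1, 1.5, -2.1]
width: 0.396
gripper_force: 15.0
```

Request:
{"fn": "play_rows", "kwargs": {
  "increments": "0 0 0 0 -0.5;0 0 0 0 -0.5"
}}

```text
clock: 12.33
position: [0.613, -0.0496, 0.2729]
ee_rot: [3.115, 0.407, -0.002]
force: [0.6, -1.7, -4.0]
width: 0.397
gripper_force: 15.0
```

```bash
python3 look.py side s6c.png 120 270 140 340
```

```text
12.3833 [ 0.6129 -0.0504  0.2731] 0.3953431389693297 [-0.1 -0.8 -2.8]
R 0 0.019 d pct5/50/95 [0.0156 0.0337 0.0665] 202
R 0.025 0.055 d pct5/50/95 [0.0131 0.0156 0.1164] 500
R 0.06 0.075 d pct5/50/95 [0.0137 0.0179 0.1078] 484
plate normal [-0.485 -0.115  0.867] angle to axis 0.2 c [ 0.6432 -0.0355  0.1646]
```

View pics/s6c.png

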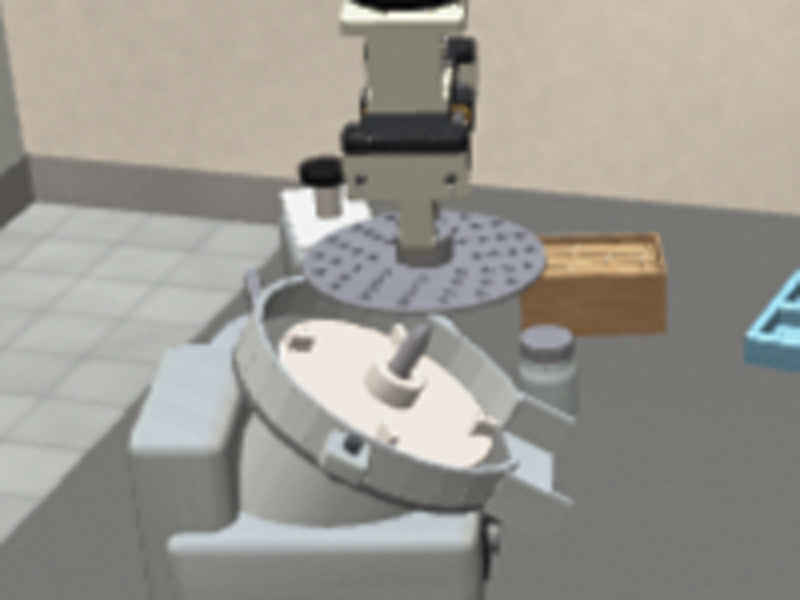

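Two pictures left, so numbers from here on. The grater hangs level with its hub about 2.5 mm further forward in the pads than the ejector's was, so I add that shift.

Request:
{"fn": "play_rows", "kwargs": {
  "increments": "0.4 0 2 0 -0.5;0 0 1.8 0 -0.5;0 0 0.6 0 -0.5;0 0 0 0 -0.5;0 0 0 0 -0.5",
  "grip_force": 10
}}

```text
clock: 12.8
position: [0.6172, -0.049, 0.2299]
ee_rot: [3.115, 0.405, -0.0]
force: [1.3, 0.7, -2.4]
width: 0.399
gripper_force: 10.0
```

Request:
{"fn": "play_rows", "kwargs": {
  "increments": "0.3 0 0.6 0 -0.5;0 0 0 0 -0.5;0.3 0 0.6 0 -0.5;0 0 0 0 -0.5"
}}

```text
clock: 13.13
position: [0.6234, -0.0469, 0.2168]
ee_rot: [3.115, 0.406, -0.001]
force: [0.0, -1.9, -2.7]
width: 0.393
gripper_force: 10.0
```

Request:
{"fn": "play_rows", "kwargs": {
  "increments": "0.3 0 0.5 0 -0.5;0 0 0 0 -0.5;0.3 0 0.5 0 -0.5;0 0 0 0 -0.5"
}}

```text
clock: 13.47
position: [0.6275, -0.0467, 0.2063]
ee_rot: [3.113, 0.405, -0.007]
force: [-5.9, -4.9, -2.4]
width: 0.394
gripper_force: 10.0
```

```bash
python3 look.py side s7c.png 120 270 140 340
```

```text
13.5167 [ 0.6275 -0.0467  0.2063] 0.39560852109110467 [-5.2 -4.4 -3.8]
R 0 0.019 d pct5/50/95 [0.05   0.0703 0.0792] 85
R 0.025 0.055 d pct5/50/95 [0.0151 0.0497 0.089 ] 743
R 0.06 0.075 d pct5/50/95 [0.0115 0.0371 0.0848] 637
plate normal [-0.116 -0.003  0.993] angle to axis 23.5 c [ 0.6334 -0.0332  0.2003]
```

Request:
{"fn": "play_rows", "kwargs": {
  "increments": "0 0.15 0.5 0 -0.5;0 0 0 0 -0.5;0.2 0 0.4 0 -0.5;0 0 0 0 -0.5"
}}

```text
clock: 13.85
position: [0.6299, -0.0467, 0.1973]
ee_rot: [3.114, 0.406, -0.006]
force: [-5.8, -4.0, -4.1]
width: 0.399
gripper_force: 10.0
```

```bash
python3 look.py side s8c.png 120 270 140 340
```

```text
13.9 [ 0.6299 -0.0468  0.1974] 0.3926688790467588 [-6.3 -3.4 -5.6]
R 0 0.019 d pct5/50/95 [0.0431 0.0618 0.071 ] 81
R 0.025 0.055 d pct5/50/95 [0.016  0.0469 0.0819] 631
R 0.06 0.075 d pct5/50/95 [0.011  0.0324 0.0665] 554
plate normal [-0.24  -0.051  0.969] angle to axis 15.8 c [ 0.6252 -0.0372  0.1914]
```

View pics/s8c.png

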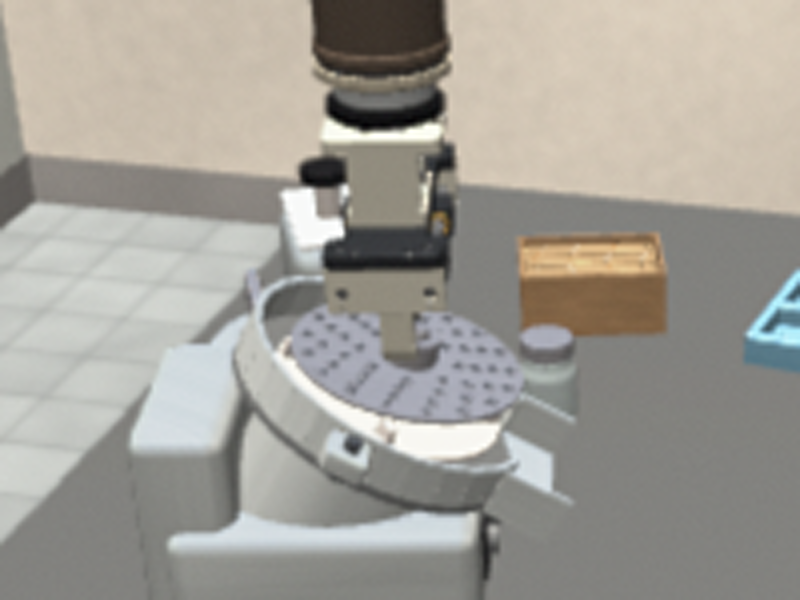

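The grater is threaded and has tilted 15°, with the tip inside its hub. Release.

Request:
{"fn": "play_rows", "kwargs": {
  "increments": "0 0 0 0 0.3;0 0 0 0 0.3;0 0 0 0 0.3;0 0 0 0 0.3;0 0 0 0 0.3"
}}

```text
clock: 14.32
position: [0.6319, -0.0455, 0.1988]
ee_rot: [-3.115, -0.407, -0.002]
force: [0.2, 0.1, 1.2]
width: 0.643
gripper_force: 0.0
```

Request:
{"fn": "play_rows", "kwargs": {
  "increments": "0 0 -2 0 0.3;0 0 -4 0 0.3;0 0 -3 0 0.3;0 0 0 0 0.3;0 0 0 0 0.3"
}}

```text
clock: 14.73
position: [0.6327, -0.0455, 0.2909]
ee_rot: [3.115, 0.407, 0.008]
force: [-0.6, -0.2, -0.6]
width: 0.65
gripper_force: 0.0
```

```bash
python3 look.py side s9c.png 120 270 140 340
```

```text
14.7833 [ 0.6317 -0.0457  0.2891] 0.6518046038468097 [ 0.5 -1.2 -0.7]
R 0 0.019 d pct5/50/95 [0.039  0.0552 0.0676] 148
R 0.025 0.055 d pct5/50/95 [0.014  0.0392 0.0416] 458
R 0.06 0.075 d pct5/50/95 [0.0143 0.0385 0.0414] 526
plate normal [-0.482 -0.118  0.868] angle to axis 0.3 c [ 0.6307 -0.0377  0.1853]
```

The grater is home: its plate top is 24 mm above the ejector's and its normal is 0.3° off the shaft. Now the knob.

Request:
{"fn": "play_rows", "kwargs": {
  "increments": "0.9 -3.6 0 0 0.5;0.9 -3.6 0 0 0.5;0.9 -3.6 0 0 0.5;0.9 -3.6 0 0 0.5;0.9 -3.6 0 0 0.5"
}}

```text
clock: 15.2
position: [0.6278, 0.141, 0.2869]
ee_rot: [3.115, 0.406, -0.003]
force: [1.0, 1.1, 0.2]
width: 0.751
gripper_force: 0.0
```

Request:
{"fn": "play_rows", "kwargs": {
  "increments": "0.9 -3.6 0 0 0.5;0.9 -3.6 0 0 0.5;0.8 -3.6 1 0 0.5;0.8 -3.6 1.5 0 0.5;0 0 4 0 0.5"
}}

```text
clock: 15.62
position: [0.6226, 0.2994, 0.2262]
ee_rot: [-3.104, -0.421, -0.008]
force: [-0.2, 2.3, -0.2]
width: 0.752
gripper_force: 0.0
```

Request:
{"fn": "play_rows", "kwargs": {
  "increments": "0 0 4 0 0.5;0 0 4 0 0.5;0 0 3 0 0.5;0 0 1.5 0 0.5;0 0 0 0 0.5"
}}

```text
clock: 16.03
position: [0.6212, 0.2855, 0.0922]
ee_rot: [3.111, 0.407, -0.014]
force: [-0.9, -0.9, 0.5]
width: 0.751
gripper_force: 0.0
```

```bash
python3 - <<'E'
from h import *
from m import hub
print(arm.observe()["position"].round(4))
P=hub("side","knob",np.array([.625,.288]),.024,.045,.035)
k=P[:,2]>.030; print(P[k].mean(0),P[k].min(0),P[k].max(0))
E
```

```text
[0.6212 0.2855 0.0922]
side knob enc [0.6241 0.2875] 0.025 med z 0.0318 222
[0.62220303 0.2910491  0.03250861] [0.60076442 0.26937912 0.03002144] [0.64338483 0.31176686 0.03705423]
```

Request:
{"fn": "play_rows", "kwargs": {
  "increments": "0.3 -0.2 3 0 0.5;0 0 3 0 0.5;0 0 1.4 0 0.5;0 0 0.6 0 0.5;0 0 0 0 0.5"
}}

```text
clock: 16.5
position: [0.6266, 0.2901, 0.018]
ee_rot: [3.115, 0.407, -0.002]
force: [-0.6, 0.5, 0.6]
width: 0.75
gripper_force: 0.0
```

Request:
{"fn": "play_rows", "kwargs": {
  "increments": "0 0 0 0 -0.4;0 0 0 0 -0.4;0 0 0 0 -0.4;0 0 0 0 -0.4;0 0 0 0 -0.4",
  "grip_force": 8
}}

```text
clock: 16.92
position: [0.6275, 0.2906, 0.0195]
ee_rot: [-3.115, -0.407, -0.003]
force: [-1.1, -0.1, 4.7]
width: 0.474
gripper_force: 8.0
```

Request:
{"fn": "play_rows", "kwargs": {
  "increments": "0 0 -2 0 -0.4;0 0 -4 0 -0.4;0 0 -4 0 -0.4;0 0 -4 0 -0.4;0 0 -4 0 -0.4"
}}

```text
clock: 17.33
position: [0.6265, 0.2902, 0.2005]
ee_rot: [-3.115, -0.407, 0.0]
force: [1.0, 0.6, -1.0]
width: 0.474
gripper_force: 8.0
```

Request:
{"fn": "play_rows", "kwargs": {
  "increments": "-0.8 2.5 -2.5 0 -0.4;-0.9 3.1 -2.5 0 -0.4;-1 3.4 -2 0 -0.4;-1.1 3.7 -1 0 -0.4;-1.1 3.7 0 0 -0.4"
}}

```text
clock: 17.75
position: [0.6224, 0.1185, 0.2819]
ee_rot: [-3.114, -0.408, -0.008]
force: [1.1, -0.5, -1.0]
width: 0.471
gripper_force: 8.0
```

Request:
{"fn": "play_rows", "kwargs": {
  "increments": "-1.1 3.7 0 0 -0.4;-1.1 3.7 0 0 -0.4;-1 3.5 0 0 -0.4;-1 3.3 0 0 -0.4;-0.6 2 0 0 -0.4"
}}

```text
clock: 18.17
position: [0.6163, -0.0549, 0.2786]
ee_rot: [3.114, 0.4, -0.001]
force: [-0.1, -0.2, -0.7]
width: 0.476
gripper_force: 8.0
```

Request:
{"fn": "play_rows", "kwargs": {
  "increments": "0 0 0 0 -0.4;0 0 0 0 -0.4;0 0 0 0 -0.4"
}}

```text
clock: 18.42
position: [0.6168, -0.0486, 0.2786]
ee_rot: [-3.114, -0.408, -0.0]
force: [-0.4, 1.4, -0.4]
width: 0.476
gripper_force: 8.0
```

```bash
python3 - <<'E'
from h import *
s=arm.observe(); T=s["position"]; print(T.round(4))
p=vision.get_image("side"); f=p["frame"][:,:,::-1]
cv2.imwrite("pics/s10c.png",cv2.resize(f[120:245,165:325],None,fx=5,fy=5,interpolation=cv2.INTER_CUBIC))
cam=p["cam_to_world"]; K=p["mtx"]
def px(X): q=np.linalg.inv(cam)@np.r_[X,1]; return ((K[0,0]*q[0]/-q[2]+K[0,2]-165)*5, (K[1,1]*q[1]/q[2]+K[1,2]-120)*5)
print('tcp',px(T),'tip',px([.6155,-.05,.2105]),'under',px(T-[0,0,.0195]))
P=maskpts(p,np.ones((480,640),bool)); k=(np.hypot(P[:,0]-T[0],P[:,1]-T[1])<.035)&(abs(P[:,2]-T[2]+.009)<.009)
print('knob low',P[k].mean(0).round(4),P[k].min(0).round(4),P[k].max(0).round(4),k.sum())
E
```

```text
[ 0.6168 -0.0486  0.2786]
tcp (np.float64(389.6218102772295), np.float64(294.1076070615466)) tip (np.float64(400.09681995012727), np.float64(410.19306270456593)) under (np.float64(391.78460196913505), np.float64(328.23615460588826))
knob low [ 0.6069 -0.0348  0.2701] [ 0.5893 -0.0584  0.261 ] [ 0.636  -0.0238  0.2784] 100
```

View pics/s10c.png

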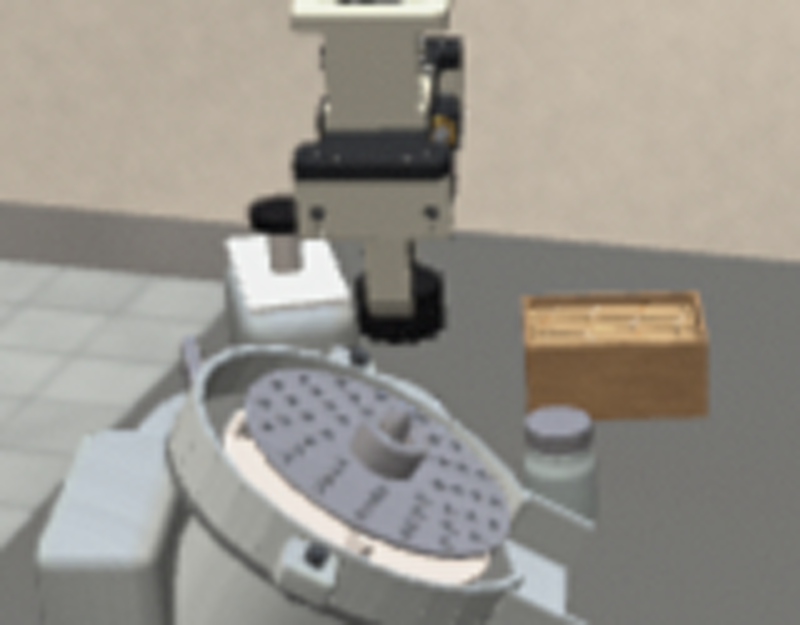

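Image: knob at crop (400,310), shaft tip at about (400,413), so the tip falls inside the bore, about 3 mm to the rear. The grater lies flat and home. Now straight down with a light grip.

Request:
{"fn": "play_rows", "kwargs": {
  "increments": "0 0.1 2.3 0 -0.4;0 0 1.7 0 -0.4;0 0 0.8 0 -0.4;0 0 0 0 -0.4;0 0 0 0 -0.4",
  "grip_force": 6
}}

```text
clock: 18.88
position: [0.6172, -0.0495, 0.2306]
ee_rot: [-3.114, -0.409, 0.0]
force: [-0.0, -0.4, -1.3]
width: 0.474
gripper_force: 6.0
```

Request:
{"fn": "play_rows", "kwargs": {
  "increments": "0 0 0.4 0 -0.4;0 0 0 0 -0.4;0 0 0.3 0 -0.4;0 0 0 0 -0.4"
}}

```text
clock: 19.22
position: [0.6173, -0.0506, 0.2236]
ee_rot: [3.115, 0.407, 0.001]
force: [0.6, -0.3, 0.2]
width: 0.475
gripper_force: 6.0
```

Request:
{"fn": "play_rows", "kwargs": {
  "increments": "0 0 0.3 0 -0.4;0 0 0 0 -0.4;0 0 0.3 0 -0.4;0 0 0 0 -0.4;0 0 0 0 -0.4"
}}

```text
clock: 19.63
position: [0.6167, -0.0509, 0.2171]
ee_rot: [3.115, 0.407, -0.002]
force: [-3.9, -1.0, 2.1]
width: 0.476
gripper_force: 6.0
```

```bash
cat > k.py <<'E'
from h import *
s=arm.observe(); print(s["clock"],s["position"].round(4),s["force"].round(1),s["width"].round(3))
N=np.array([-.486,-.119,.866]); f=np.array([.650,-.041,.150])
for n in("side","top"):
    p=vision.get_image(n); r,c=np.nonzero(p["frame"].max(2)<70); P=world(p,r,c); d=(P-f)@N; Q=P-f-np.outer(d,N)
    k=(np.linalg.norm(Q,axis=1)<.04)&(d>.045)&(d<.13)&(P[:,2]<.25)
    if k.sum()<8: print(n,'few',k.sum()); continue
    X=P[k]; print(n,k.sum(),'d',np.percentile(d[k],[2,25,50,75,98]).round(4),'mean',X.mean(0).round(4),'off',Q[k].mean(0).round(4))
    t=X[d[k]>np.percentile(d[k],50)]; c=t.mean(0); u=np.linalg.svd(t-c); v=u[2][2]*np.sign(u[2][2][2]); print('  top normal',v.round(2),'angle',np.degrees(np.arccos(min(1,v@N))).round(1),'sv',u[1].round(4))
    cv2.imwrite(f"pics/k_{n}.png",p["frame"][:,:,::-1])
E
python3 k.py
```

```text
Traceback (most recent call last):
  File "k.py", line 2, in <module>
    s=arm.observe(); print(s["clock"],s["position"].round(4),s["force"].round(1),s["width"].round(3))
                                                                                 ^^^^^^^^^^^^^^^^
AttributeError: 'float' object has no attribute 'round'
```

Request:
{"fn": "play_rows", "kwargs": {
  "increments": "-0.1 0 0.2 0 -0.4;0 0 0 0 -0.4;-0.1 0 0.2 0 -0.4;0 0 0 0 -0.4"
}}

```text
clock: 19.97
position: [0.6142, -0.0514, 0.213]
ee_rot: [3.115, 0.407, -0.003]
force: [-6.8, -0.3, 4.1]
width: 0.478
gripper_force: 6.0
```

```bash
sed -i 's/,s\["width"\].round(3)/,s["width"]/' k.py; python3 k.py
```

```text
19.9667 [ 0.6142 -0.0514  0.213 ] [-6.8 -0.3  4.1] 0.4784964263136257
side 129 d [0.0592 0.0648 0.0711 0.0854 0.0905] mean [ 0.6057 -0.0404  0.2111] off [-0.0082  0.0095 -0.0033]
  top normal [-0.43  0.4   0.81] angle 30.6 sv [0.0784 0.0665 0.0382]
top 19 d [0.0818 0.0839 0.0853 0.086  0.088 ] mean [ 0.598  -0.0447  0.2185] off [-0.0107  0.0064 -0.0052]
  top normal [-0.53 -0.03  0.85] angle 5.7 sv [0.022  0.0056 0.0026]
```

Request:
{"fn": "play_rows", "kwargs": {
  "increments": "0 0 0 0 0.3;0 0 0 0 0.3;0 0 0 0 0.3;0 0 0 0 0.3;0 0 0 0 0.3"
}}

```text
clock: 20.48
position: [0.6155, -0.051, 0.2134]
ee_rot: [-3.115, -0.407, -0.001]
force: [-0.3, -1.2, 0.0]
width: 0.647
gripper_force: 0.0
```

Request:
{"fn": "play_rows", "kwargs": {
  "increments": "0 0 -2 0 0.3;0 0 -4 0 0.3;0 0 -4 0 0.3;0 0 0 0 0.3;0 0 0 0 0.3"
}}

```text
clock: 20.9
position: [0.6167, -0.0508, 0.3163]
ee_rot: [3.114, 0.407, 0.009]
force: [-0.7, 0.3, -0.9]
width: 0.651
gripper_force: 0.0
```

```bash
python3 k.py; python3 look.py side s11c.png 120 270 140 340
```

```text
20.9 [ 0.6167 -0.0508  0.3163] [-0.7  0.3 -0.9] 0.6512182358796132
side 240 d [0.0586 0.0692 0.0797 0.0881 0.0912] mean [ 0.6077 -0.0406  0.2167] off [-0.0043  0.0097 -0.0011]
  top normal [-0.5   0.03  0.86] angle 8.5 sv [0.1233 0.1099 0.0312]
top 132 d [0.0645 0.0824 0.0847 0.0862 0.0887] mean [ 0.6084 -0.042   0.2222] off [-0.0013  0.0089  0.0004]
  top normal [-0.49 -0.05  0.87] angle 3.6 sv [0.0712 0.0384 0.0094]
21.05 [ 0.6147 -0.0513  0.3123] 0.6534505177885146 [-0.1  0.3 -0.6]
R 0 0.019 d pct5/50/95 [0.0398 0.0737 0.0911] 219
R 0.025 0.055 d pct5/50/95 [0.0148 0.0392 0.0417] 463
R 0.06 0.075 d pct5/50/95 [0.0141 0.0386 0.0414] 497
plate normal [-0.483 -0.119  0.868] angle to axis 0.2 c [ 0.6306 -0.0362  0.1853]
```

Request:
{"fn": "play_rows", "kwargs": {
  "increments": "-4 0 -0.5 0 0.3;-4 0 0 0 0.3;-4 0 0 0 0.3;-4 0 0 0 0.3;-4 2 0 0 0.3"
}}

```text
clock: 21.47
position: [0.4263, -0.1173, 0.3171]
ee_rot: [-3.112, -0.413, 0.003]
force: [0.8, -0.2, 0.4]
width: 0.648
gripper_force: 0.0
```

Request:
{"fn": "play_rows", "kwargs": {
  "increments": "-2 3.5 0 0 0.3;-1 4 0 0 0.3;0 4 0 0 0.3;0 2 0 0 0.3;0 0 0 0 0.3"
}}

```text
clock: 21.88
position: [0.434, -0.2631, 0.3165]
ee_rot: [-3.116, -0.396, 0.004]
force: [-0.1, 0.3, -0.7]
width: 0.654
gripper_force: 0.0
```

```bash
cat >> k.py <<'E'
    e1=np.cross(N,[0,1,0]); e1/=np.linalg.norm(e1); e2=np.cross(N,e1)
    tt=d[k]>np.percentile(d[k],98)-.006; A=np.c_[Q[k][tt]@e1,Q[k][tt]@e2]; print('  top face n',tt.sum(),'centre',((A.min(0)+A.max(0))/2).round(4),'extent',np.ptp(A,axis=0).round(4))
    t=X[tt]; c=t.mean(0); v=np.linalg.svd(t-c)[2][2]; v*=np.sign(v[2]); print('  face angle',np.degrees(np.arccos(min(1,v@N/np.linalg.norm(N)))).round(1))
E
python3 k.py; python3 - <<'E'
from h import *
p=vision.get_image("top")
for q in("jar_center","mould"):
    for d in cut_out(q,p)[:2]: print(q,round(d["confidence"],2),d["point"])
E
```

```text
21.8833 [ 0.434  -0.2631  0.3165] [-0.1  0.3 -0.7] 0.6538351060847616
side 230 d [0.0599 0.0695 0.0798 0.0877 0.0918] mean [ 0.6079 -0.0401  0.2168] off [-0.0041  0.0102 -0.0009]
  top normal [-0.5   0.09  0.86] angle 12.1 sv [0.1178 0.0972 0.0317]
  top face n 76 centre [ 0.0034 -0.0022] extent [0.0404 0.036 ]
  face angle 3.0
top 315 d [0.0605 0.0827 0.0851 0.0867 0.0895] mean [ 0.6109 -0.0513  0.2225] off [ 0.0013 -0.0004  0.0006]
  top normal [-0.47 -0.11  0.87] angle 0.0 sv [0.126  0.111  0.0166]
  top face n 220 centre [-0.0007  0.0028] extent [0.0422 0.0421]
  face angle 0.7
jar_center 0.57 [168.1, 446.1]
mould 0.63 [228.5, 141.5]
```

```bash
python3 -c "
from cell import job
print(job.sign_off())"
```

```text
the job is handed in; nothing more can be done
None
```

The ejector plate, small grating disc and knob are on the shaft in that order; camera depth shows each home to about a millimetre, and I handed the job in with the arm clear (about 22 s; jar and pink mould not moved, blue mould not re-checked).

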